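# Pack the pipe nipple and close the fittings case

### The arm

A 6-joint arm with a two-finger parallel gripper is mounted at the origin on a cart in front of the work surface, level with it; the furniture and walls round the work are solid. World frame = base frame: x ahead of the robot, y to its left, z up, the work surface at z = 0. Lengths are in m, angles in degrees, forces in N, time in s.
With the tool pointing down it reaches from about 0.375 to 0.9 m from the base axis. Payload 3.1 kg.
Tool frame: the origin (TCP) lies on the centre line of the jaws, within the pads' length; the fingertips stand 8 mm ahead of it and the grasp point (between the pads) lies 11 mm behind it; z points along the fingers, y is the direction in which the jaws open and shut (so a half turn about z gives the same grasp; the last joint's range is limited). The gripper opens to 87 mm and grips with 3 to 60 N. Pads are 19 mm wide; open, the fingers measure 117 mm over their backs; the gripper's body (75 mm by 190 mm) begins 51 mm behind the grasp point.
Start: joints at [-84.54, 30.224, 82.088, -0, 67.689, -10.227], TCP at [0.169, -0.602, 0.231] pointing down, gripper open.
Joint ranges: [-176.69, 176.69], [-43.24, 126.21], [12.49, 139.97], [-82, 262], [0, 151.66], [-163.58, 163.58]. Speed limits (degrees/s): [159.86, 159.86, 180, 180, 180, 180].

### API

Orientations are given as a 3x3 rotation matrix whose columns are the frame's x, y, z axes.
In Python, from rig import * gives the robot as it stands. The module is installed in compiled form; this text tells all that it offers.
- The arm moves only by the tool arm_command, never from a script. Its argument "commands" is a list of rows, each an object with "translation": the shift along the tool's x, y, z scaled (see below), a list of three; "dr": the turn, a rotation vector about the tool's x, y, z scaled (see below), a list of three; "jaw": the closure, from 0 (fully open) to 1 (shut). In form: [{"translation": [x, y, z], "dr": [ax, ay, az], "jaw": jaw}, ...]. A call has 1 to 12 rows; each row shifts and turns the commanded pose from where the row before left it, along the tool's axes as they then stand; what a row does not reach is not made up. The controller multiplies each number of a shift by 25 mm and each number of a turn by 6 degrees. A row lasts 1/12 s, in which the tool goes at most 41.7 mm and 7.16 degrees, less where a joint would pass 70% of its speed; a pose out of reach is approached as far as the arm can. A call with a number of a shift or a turn outside -1 to 1 is refused whole. A call with a gripper value outside its range is refused whole. The fingers move at their own pace and stop on an object; the grip force is fixed at half the most. Time passes only in rows, so rows that do not move let the fingers close. It gives the time, the measured TCP pose, the force and the opening at its end, in the units of the state.
- read_state(): the state, without advancing time (a new reading comes with each control period).
- capture(name): name is "scene" or "top" or "wrist"; returns (picture, depth): 420x560x3 uint8, red, green, blue; 420x560 float32, m along the optical axis (not along the pixel's ray), 0 where there is no reading.
- camera_model(name): a dict with "intrinsics" (3x3 intrinsics, pixels), "pose" (4x4, takes a point from camera to world coordinates); the wrist camera has in their place "mount" (4x4, takes a point from camera to tool coordinates, whose origin is the TCP and whose axes are the flange's). Camera axes: x right, y down, z forward; pixel columns grow to the right and rows downward; lengths in m; the calibration is good to about 2 mm. A picture is of the moment at which its call begins: read the wrist's pose just before it. camera_model takes no time and is no camera call.
- hand_in(): hands the job in, once; it reports no verdict.
The state is a dict: "time_s": time; "joint_positions": joint angles; "qvel": joint speeds; "tau": joint torques, N m; "position": TCP position; "tcp_rot": TCP orientation; "force": force on the tool from outside, world axes, zero at the start; "moment": the same for the moment, N m; "opening": opening from 0.0 (shut) to 1.0 (fully open).
Only numpy, scipy, OpenCV 4.12 (cv2) and the standard library are available. Lean on these libraries where they do the work, as an engineer would, in place of code of your own. Each camera call takes 0.05 s, during which the arm holds its last target.

### The job

The open fittings case on the bench is one piece short. Lay the grey threaded pipe nipple down flat in the empty larger compartment, without dropping it, so that nothing stands above the rim; then close the lid fully.

Things in the scene. Friction and masses are not known exactly. Their poses are not given: they have to be found in the camera images.
- nipple_a: The nipple to pack: a plain grey threaded steel tube, 27 mm in diameter, 70 mm long, about 0.12 kg, lying on the bench. Origin on its underside at mid-length; y runs along the tube, z up at the start. Grip it across the tube at mid-length. Not wanted: the loose brass union, the reel of hemp with red flanges, the long red pipe offcut.
- nipple_mid (a point): Centre of the nipple, on the tube's axis at mid-length, 13.5 mm above its underside; axes as the nipple's.
- bay (a point): Centre of the flat floor of the empty larger compartment (132 mm in x, 116 mm in y), 4 mm above the bench. x points from the case's front (robot side) to its hinge, y left along the hinge, z up. The rim is 41 mm above this point, the divider to the smaller filled compartment (-y side) 32 mm. Case: grey, 140 mm in x, 200 mm in y, its middle at y = -38 mm; it cannot shift.
- lid (a joint): Lid angle in rad: 0 shut on the rim, 1.57 upright, 1.7 to 1.9 (leaning back from the robot) at the start. Stiff hinge: the lid stays where it is left and takes about 2 to 4 N at its free edge to move, all the way to shut; no latch to work. Hinge axis parallel to the bay's y, at x = +70 mm, z = +41 mm from the bay point.
- lid_edge (a point): Middle of the lid's free edge, on its flat outer face. x points from the free edge to the hinge (140 mm), y along the hinge, z out of the outer face (up when shut). The lid is 200 mm wide; its outer face lies 12 mm outside the hinge axis.
Not all that is in view belongs to the job. Several things have the shape of the nipple_a; the one meant has the colours described above.

How it is judged:
By the outcome, as a careful person would: the job done as asked, in the order asked, and still so for the second after the job is handed in, with the robot touching nothing.
It also fails if it takes over 61 s, if anything falls off the work surface, if the arm or the gripper's body presses on something with over 40 N, if the wrist force passes 120 N, or if a joint passes its speed limit or range.

## Working session

There is one attempt and no reset: what is moved stays moved. The work goes in short steps, Python scripts to look and compute and a tool call to move; the robot and the scene stay as the last step left them, time stands still between calls to the robot, and variables do not carry over. Pictures are saved under pics/ and viewed, and the job is handed in when it is done.

Besides the shell and the picture viewer there is one more tool, called after "Call:" as name([rows], argument=value, ...), one row to a line, values as JSON. arm_command: Moves the arm, as the interface text tells. Its arguments: {"type":"object","properties":{"commands":{"type":"array"}},"required":["commands"]}

```bash
mkdir -p pics; cat > h.py <<'E'
from rig import *
import numpy as np, cv2
np.set_printoptions(precision=4,suppress=True)
def world(name,uv,z):
    m=camera_model(name);K=np.array(m["intrinsics"]);T=np.array(m["pose"])
    d=T[:3,:3]@np.linalg.inv(K)@np.array([uv[0],uv[1],1.]);o=T[:3,3]
    return o+d*(z-o[2])/d[2]
def cloud(name,dep):
    m=camera_model(name);K=np.array(m["intrinsics"])
    if "pose" in m: T=np.array(m["pose"])
    else:
        s=read_state();T=np.eye(4);T[:3,:3]=s["tcp_rot"];T[:3,3]=s["position"];T=T@np.array(m["mount"])
    v,u=np.mgrid[:420,:560]
    r=np.stack([u,v,np.ones_like(u)],-1)@np.linalg.inv(K).T*dep[...,None]
    return r@T[:3,:3].T+T[:3,3]
E
python3 - <<'E'
from h import *
s=read_state();print(s)
for n in("scene","top"):
    p,d=capture(n);cv2.imwrite(f"pics/{n}0.png",p[:,:,::-1]);np.savez(f"{n}0.npz",p=p,d=d)
    print(n,camera_model(n))
print(camera_model("wrist"))
E
```

```text
{'time_s': 0.0, 'joint_positions': array([-84.5403,  30.2795,  82.1552,  -0.0017,  67.6889, -10.2274]), 'qvel': array([-0.0828,  0.0654,  0.0315,  0.0094, -0.0238, -0.059 ]), 'tau': array([ -0.0004, -44.0042, -17.6592,   0.0632,   0.0584,  -0.0002]), 'position': array([ 0.1689, -0.601 ,  0.2296]), 'tcp_rot': array([[ 0.9627,  0.2704, -0.0002],
       [ 0.2704, -0.9627,  0.0021],
       [ 0.0004, -0.0021, -1.    ]]), 'force': array([ 0.7403,  0.6417, -0.8242]), 'moment': array([-0.0175, -0.0343, -0.0235]), 'opening': 0.9991831178113224}
scene {'intrinsics': array([[395.1596,   0.    , 284.3003],
       [  0.    , 395.1596, 209.8648],
       [  0.    ,   0.    ,   1.    ]]), 'pose': array([[-0.6589, -0.3141,  0.6835, -0.1543],
       [-0.752 ,  0.2937, -0.5901,  0.6729],
       [-0.0154, -0.9028, -0.4298,  0.463 ],
       [ 0.    ,  0.    ,  0.    ,  1.    ]])}
top {'intrinsics': array([[381.6431,   0.    , 284.7499],
       [  0.    , 381.6431, 203.6485],
       [  0.    ,   0.    ,   1.    ]]), 'pose': array([[ 0.0137, -0.9928,  0.1188,  0.352 ],
       [-0.9999, -0.0126,  0.0103,  0.1522],
       [-0.0087, -0.1189, -0.9929,  1.1143],
       [ 0.    ,  0.    ,  0.    ,  1.    ]])}
{'intrinsics': array([[365.9421,   0.    , 274.389 ],
       [  0.    , 365.9421, 214.2066],
       [  0.    ,   0.    ,   1.    ]]), 'mount': array([[-0.0007, -0.9652, -0.2617,  0.0726],
       [ 1.    , -0.0005, -0.0009, -0.0003],
       [ 0.0007, -0.2617,  0.9652, -0.1533],
       [ 0.    ,  0.    ,  0.    ,  1.    ]])}
```

View pics/scene0.png

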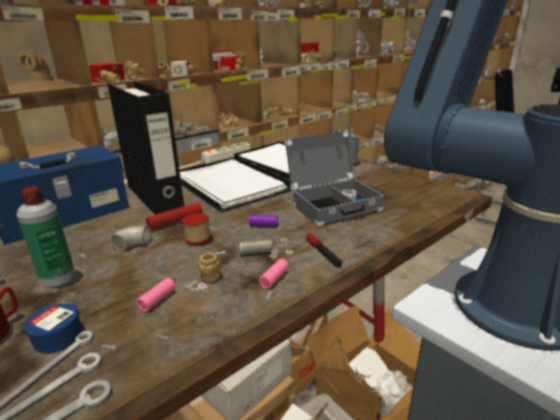

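View pics/top0.png

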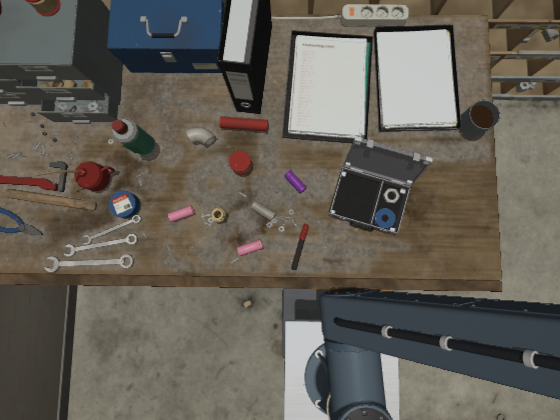

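The candidates of nipple shape, by top-view pixel, are: pink (180,213), pink (249,247), purple (294,181) and grey (263,211). The grey one fits the description (it is at scene (254,247)). The elbow at (201,137) isn't a straight tube. The open case is at about (370,190). I'll confirm the choice in an enlarged crop and measure.

```bash
python3 - <<'E'
from h import *
f=np.load("top0.npz");p=f["p"];d=f["d"];C=cloud("top",d)
a=p[170:260,220:320];b=p[130:240,320:440]
a=cv2.resize(a,(400,360),interpolation=cv2.INTER_CUBIC);b=cv2.resize(b,(393,360),interpolation=cv2.INTER_CUBIC)
cv2.imwrite("pics/crop0.png",np.hstack([a,b])[:,:,::-1])
# bench height check and nipple from depth
print("bench",C[255,200],C[230,320])
R=C[195:225,245:282];m=(R[...,2]>0.010)&(R[...,2]<0.05)
n,l,st,ce=cv2.connectedComponentsWithStats(m.astype(np.uint8))
for i in range(1,n):
    if st[i,4]>30:
        q=R[l==i]; r=cv2.minAreaRect(q[:,:2].astype(np.float32)*1000);print(st[i],ce[i]+[245,195],r,q[:,2].max(),np.median(q[:,2]))
# height map image
z=C[...,2]; 
cv2.imwrite("pics/z0.png",cv2.resize((np.clip(z[130:240,320:440],0,0.18)/0.18*255).astype(np.uint8),(655,600),interpolation=cv2.INTER_NEAREST))
E
```

```text
bench [ 0.3322  0.4079 -0.0018] [ 0.4095  0.0597 -0.004 ]
[  6   6  25  20 223] [262.2646 210.1435] ((463.24853515625, 227.91127014160156), (70.11425018310547, 26.603992462158203), 59.11600112915039) 0.029257618029006283 0.023784160590253567
```

View pics/crop0.png

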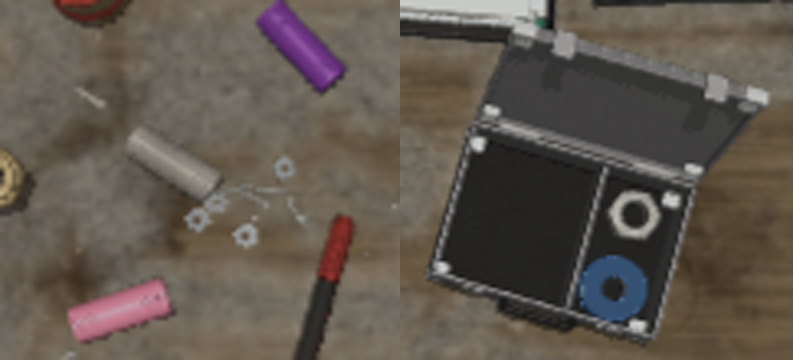

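View pics/z0.png

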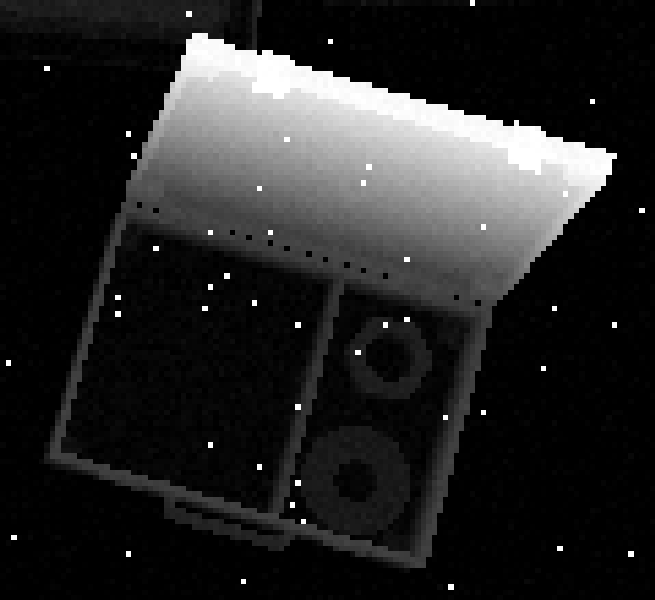

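The crop confirms the target: a plain grey threaded tube at top (262,210), 70.1 x 26.6 mm by depth. Next I'll fit the case frame from its rim.

```bash
python3 - <<'E'
from h import *
f=np.load("top0.npz");p=f["p"];d=f["d"];C=cloud("top",d)
def px(a): return np.array([320+a[0]/5.458,130+a[1]/5.458])-.4
c={k:world("top",px(v),0.045-0.0) for k,v in dict(LF=(47,460),RF=(425,567),LB=(122,210),RB=(490,310)).items()}
for k,v in c.items(): print(k,v)
y=c["LF"]-c["RF"];print(np.linalg.norm(y[:2]),np.degrees(np.arctan2(y[1],y[0])))
x=c["LB"]-c["LF"];print(np.linalg.norm(x[:2]),np.degrees(np.arctan2(x[1],x[0])))
x=c["RB"]-c["RF"];print(np.linalg.norm(x[:2]),np.degrees(np.arctan2(x[1],x[0])))
# rim points cloud
sub=C[130:240,320:440];vv,uu=np.mgrid[130:240,320:440]
m=(sub[...,2]>0.034)&(sub[...,2]<0.047)
n,l,st,ce=cv2.connectedComponentsWithStats(m.astype(np.uint8),connectivity=8)
i=1+np.argmax(st[1:,4]);q=sub[l==i];print(len(q),np.median(q[:,2]));r=cv2.minAreaRect(q[:,:2].astype(np.float32)*1000);print(r)
# refine in case frame
th=np.radians(np.degrees(np.arctan2(y[1],y[0]))-90)
for it in range(1):
    R=np.array([[np.cos(th),-np.sin(th)],[np.sin(th),np.cos(th)]])
    a=sub.reshape(-1,3);A=a[:,:2]@R
    print("th",np.degrees(th))
    lo=(a[:,2]>0.034)&(a[:,2]<0.047)
    c0=(np.array([(c["LF"]+c["RF"])[:2]/2]))@R
    print("front mid in case frame",c0)
    B=A-c0; 
    for nm,s in (("front",lo&(abs(B[:,0])<.012)&(abs(B[:,1])<.095)),):
        q=B[s];f=np.polyfit(q[:,1],q[:,0],1);print(nm,len(q),f,q[:,0].min(),q[:,0].max())
    for sg in(1,-1):
        s=lo&(abs(B[:,1]-sg*.1)<.012)&(B[:,0]>.01)&(B[:,0]<.12);q=B[s];f=np.polyfit(q[:,0],q[:,1],1);print(sg,len(q),f,np.percentile(q[:,1],[2,50,98]))
# lid
s=(B[:,0]>.12)&(B[:,0]<.25)&(abs(B[:,1])<.08)&(a[:,2]>.055)&(a[:,2]<.2)
q=np.c_[B[s],a[s,2]];f=np.polyfit(q[:,2],q[:,0],1);print("lid slope dx/dz",f,np.degrees(np.arctan(f[0])),q[:,2].max(), np.percentile(a[s,2],99))
E
```

```text
LF [0.4525 0.0408 0.045 ]
RF [ 0.4001 -0.1521  0.045 ]
LB [0.5841 0.0017 0.045 ]
RB [ 0.5335 -0.1886  0.045 ]
0.19992171498356037 74.80556577499027
0.13725442784458636 -16.550743229691008
0.1383057228144969 -15.27617576218174
341 0.043316620192943134
((498.33172607421875, -76.6954574584961), (200.35873413085938, 152.09439086914062), 74.22681427001953)
th -15.194434225009728
front mid in case frame [[0.426 0.058]]
front 130 [0.0131 0.0026] -0.0015921128649944438 0.008635815959080473
1 56 [-0.0084  0.0976] [0.0947 0.0972 0.0989]
-1 82 [-0.0146 -0.0972] [-0.1011 -0.0978 -0.0961]
lid slope dx/dz [0.2701 0.1398] 15.112549085508734 0.18660986845317074 0.1831386735307821
```

Case: yaw about -15.8°, bay near (0.504, -0.038), lid at about 105° (1.83 rad). All of these agree with the given sizes. I'll move over to the nipple now, via a waypoint that stays outside the minimum reach.

Call:
arm_command([
  {"translation":[0.48,-0.38,0],"dr":[0,0,0],"jaw":0},
  {"translation":[0.96,-0.77,0],"dr":[0,0,0],"jaw":0},
  {"translation":[0.96,-0.77,0],"dr":[0,0,0],"jaw":0},
  {"translation":[0.96,-0.77,0],"dr":[0,0,0],"jaw":0},
  {"translation":[0.96,-0.77,0],"dr":[0,0,0],"jaw":0},
  {"translation":[0.96,-0.77,0],"dr":[0,0,0],"jaw":0},
  {"translation":[0.96,-0.77,0],"dr":[0,0,0],"jaw":0},
  {"translation":[0.96,-0.77,0],"dr":[0,0,0],"jaw":0},
  {"translation":[0.96,-0.77,0],"dr":[0,0,0],"jaw":0},
  {"translation":[0.96,-0.77,0],"dr":[0,0,0],"jaw":0},
  {"translation":[0.96,-0.77,0],"dr":[0,0,0],"jaw":0},
  {"translation":[0.96,-0.77,0],"dr":[0,0,0],"jaw":0},
])

```text
time_s: 1.1
position: [0.3753, -0.3112, 0.2304]
tcp_rot: [[0.963, 0.27, -0.0], [0.27, -0.963, 0.001], [-0.0, -0.001, -1.0]]
force: [0.1, -0.3, 0.0]
opening: 1.0
```

Call:
arm_command([
  {"translation":[0.46,-0.99,0],"dr":[0,0,0],"jaw":0},
  {"translation":[0.46,-0.99,0],"dr":[0,0,0],"jaw":0},
  {"translation":[0.46,-0.99,0],"dr":[0,0,0],"jaw":0},
  {"translation":[0.46,-0.99,0],"dr":[0,0,0],"jaw":0},
  {"translation":[0.46,-0.99,0],"dr":[0,0,0],"jaw":0},
  {"translation":[0.46,-0.99,0],"dr":[0,0,0],"jaw":0},
  {"translation":[0.46,-0.99,0],"dr":[0,0,0],"jaw":0},
  {"translation":[0.46,-0.99,0],"dr":[0,0,0],"jaw":0},
  {"translation":[0.46,-0.99,0],"dr":[0,0,0],"jaw":0},
  {"translation":[0.46,-0.99,0],"dr":[0,0,0],"jaw":0},
  {"translation":[0.46,-0.99,0],"dr":[0,0,0],"jaw":0},
  {"translation":[0.46,-0.99,0],"dr":[0,0,0],"jaw":0},
])

```text
time_s: 2.1
position: [0.4264, 0.0115, 0.2305]
tcp_rot: [[0.963, 0.271, -0.001], [0.271, -0.963, 0.0], [-0.001, -0.001, -1.0]]
force: [0.7, -0.6, 0.3]
opening: 1.0
```

Call:
arm_command([
  {"translation":[0.46,-0.99,0],"dr":[0,0,0],"jaw":0},
  {"translation":[0.46,-0.99,0],"dr":[0,0,0],"jaw":0},
  {"translation":[0.46,-0.99,0],"dr":[0,0,0],"jaw":0},
  {"translation":[0.46,-0.99,0],"dr":[0,0,0],"jaw":0},
  {"translation":[0.46,-0.99,0],"dr":[0,0,0],"jaw":0},
  {"translation":[0.46,-0.99,0],"dr":[0,0,0],"jaw":0},
  {"translation":[0.46,-0.99,0],"dr":[0,0,0],"jaw":0},
  {"translation":[0.46,-0.99,0],"dr":[0,0,0],"jaw":0},
  {"translation":[0,0,0],"dr":[0,0,-0.9],"jaw":0},
  {"translation":[0,0,0],"dr":[0,0,-0.9],"jaw":0},
  {"translation":[0,0,0],"dr":[0,0,-0.9],"jaw":0},
  {"translation":[0,0,0],"dr":[0,0,-0.9],"jaw":0},
])

```text
time_s: 3.1
position: [0.4609, 0.2255, 0.2303]
tcp_rot: [[0.792, 0.61, -0.002], [0.61, -0.792, -0.0], [-0.001, -0.001, -1.0]]
force: [-0.3, -0.6, -0.6]
opening: 1.001
```

Call:
arm_command([
  {"translation":[0,0,0],"dr":[0,0,-0.9],"jaw":0},
  {"translation":[0,0,0],"dr":[0,0,-0.9],"jaw":0},
  {"translation":[0,0,0],"dr":[0,0,-0.9],"jaw":0},
  {"translation":[0,0,0],"dr":[0,0,-0.9],"jaw":0},
  {"translation":[0,0,0],"dr":[0,0,0],"jaw":0},
  {"translation":[0,0,0],"dr":[0,0,0],"jaw":0},
])

```text
time_s: 3.6
position: [0.4615, 0.225, 0.2304]
tcp_rot: [[0.518, 0.855, -0.001], [0.855, -0.518, 0.0], [-0.0, -0.001, -1.0]]
force: [0.8, 0.6, -0.7]
opening: 0.998
```

```bash
python3 - <<'E'
from h import *
s=read_state();p,d=capture("wrist");C=cloud("wrist",d)
print(s["position"],s["joint_positions"]);print(s["tcp_rot"])
hsv=cv2.cvtColor(p,cv2.COLOR_RGB2HSV)
z=C[...,2];m=(z>0.010)&(z<0.05)&(d>0.05)
n,l,st,ce=cv2.connectedComponentsWithStats(m.astype(np.uint8))
for i in range(1,n):
    if st[i,4]>400:
        q=C[l==i];print(st[i],ce[i],cv2.minAreaRect(q[:,:2].astype(np.float32)*1000),np.percentile(q[:,2],99))
print("bench z",np.median(z[(abs(z)<0.008)]))
cv2.imwrite("pics/w1.png",p[:,:,::-1])
E
```

```text
[0.4615 0.225  0.2304] [13.4999 21.6871 97.9156  0.0154 60.4488 44.7194]
[[ 0.5184  0.8551 -0.0009]
 [ 0.8551 -0.5184  0.    ]
 [-0.0005 -0.0008 -1.    ]]
[ 472    0   62   62 2597] [503.1756  26.6003] ((718.4533081054688, 249.66856384277344), (58.51380920410156, 33.95734405517578), 86.25082397460938) 0.03416887684055774
[ 162   53   52   52 1789] [187.5299  78.2963] ((448.884033203125, 354.7547607421875), (40.88689422607422, 45.87467956542969), 8.264570236206055) 0.048701613751611535
[495  81  65  34 432] [529.1713  99.1204] ((717.1044311523438, 173.317626953125), (2.4309935569763184, 64.4852523803711), 86.02294921875) 0.028506417741838857
[ 516  100   44  153 3523] [544.2594 158.455 ] ((696.5702514648438, 86.36804962158203), (161.1920623779297, 41.30258560180664), 70.793212890625) 0.021606925759346973
[ 261  150   27   71 1821] [273.6227 184.7908] ((463.3838806152344, 228.34707641601562), (70.20591735839844, 26.34574317932129), 58.20527267456055) 0.027303560856259824
[ 133  178   71   60 1810] [168.0403 207.1094] ((357.4949645996094, 263.9621276855469), (26.626502990722656, 70.11297607421875), 19.502737045288086) 0.027060130750646866
[ 367  181   48   71 1770] [390.3836 215.5932] ((550.0767822265625, 136.8961944580078), (70.67677307128906, 26.34334945678711), 43.41061782836914) 0.027127586212274304
[352 319  38  33 733] [369.6071 333.0477] ((462.1875, 30.64222526550293), (46.96781539916992, 23.564743041992188), 25.221553802490234) 0.044823334692893936
bench z -0.0009536193726641384
```

View pics/w1.png

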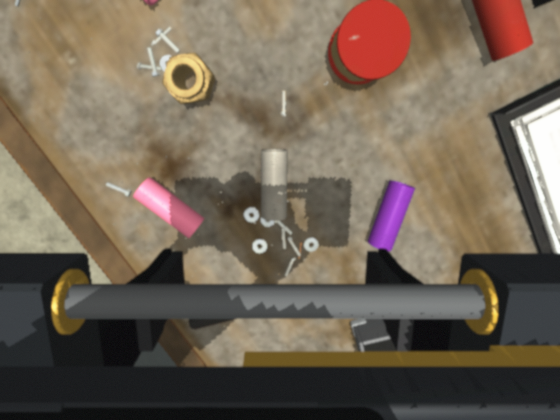

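The wrist view shows the grey tube at (273,185): axis about 58.5°, world (0.463, 0.228). That agrees with the top view to within a millimetre. I'll descend and grip.

Call:
arm_command([
  {"translation":[0.15,0,0.5],"dr":[0,0,0],"jaw":0},
  {"translation":[0,0,1],"dr":[0,0,0],"jaw":0},
  {"translation":[0,0,1],"dr":[0,0,0],"jaw":0},
  {"translation":[0,0,1],"dr":[0,0,0],"jaw":0},
  {"translation":[0,0,1],"dr":[0,0,0],"jaw":0},
  {"translation":[0,0,1],"dr":[0,0,0],"jaw":0},
  {"translation":[0,0,1],"dr":[0,0,0],"jaw":0},
  {"translation":[0,0,1],"dr":[0,0,0],"jaw":0},
  {"translation":[0,0,0.7],"dr":[0,0,0],"jaw":0},
  {"translation":[0,0,0.55],"dr":[0,0,0],"jaw":0},
  {"translation":[0,0,0],"dr":[0,0,0],"jaw":0},
  {"translation":[0,0,0],"dr":[0,0,0],"jaw":0.4},
])

```text
time_s: 4.65
position: [0.464, 0.2279, 0.0112]
tcp_rot: [[0.518, 0.855, -0.002], [0.855, -0.518, -0.0], [-0.001, -0.001, -1.0]]
force: [0.0, -0.2, -0.6]
opening: 0.976
```

Call:
arm_command([
  {"translation":[0,0,0],"dr":[0,0,0],"jaw":1},
  {"translation":[0,0,0],"dr":[0,0,0],"jaw":1},
  {"translation":[0,0,0],"dr":[0,0,0],"jaw":1},
  {"translation":[0,0,0],"dr":[0,0,0],"jaw":1},
  {"translation":[0,0,0],"dr":[0,0,0],"jaw":1},
  {"translation":[0,0,0],"dr":[0,0,0],"jaw":1},
  {"translation":[0,0,0],"dr":[0,0,0],"jaw":1},
  {"translation":[0,0,0],"dr":[0,0,0],"jaw":1},
])

```text
time_s: 5.32
position: [0.4645, 0.2279, 0.0119]
tcp_rot: [[0.517, 0.856, 0.0], [0.856, -0.517, 0.0], [0.0, 0.0, -1.0]]
force: [0.1, 0.1, 0.2]
opening: 0.405
```

Call:
arm_command([
  {"translation":[0,0,0],"dr":[0,0,0],"jaw":1},
  {"translation":[0,0,0],"dr":[0,0,0],"jaw":1},
  {"translation":[0,0,0],"dr":[0,0,0],"jaw":1},
  {"translation":[0,0,0],"dr":[0,0,0],"jaw":1},
  {"translation":[0,0,-0.3],"dr":[0,0,0],"jaw":1},
  {"translation":[0,0,-0.7],"dr":[0,0,0],"jaw":1},
  {"translation":[0,0,-0.8],"dr":[0,0,0],"jaw":1},
  {"translation":[0,0,-0.8],"dr":[0,0,0],"jaw":1},
  {"translation":[0,0,-0.8],"dr":[0,0,0],"jaw":1},
  {"translation":[0,0,-0.8],"dr":[0,0,0],"jaw":1},
  {"translation":[0,0,-0.4],"dr":[0,0,0],"jaw":1},
  {"translation":[0,0,0],"dr":[0,0,0],"jaw":1},
])

```text
time_s: 6.32
position: [0.4659, 0.2283, 0.1292]
tcp_rot: [[0.517, 0.856, 0.005], [0.856, -0.517, 0.001], [0.004, 0.004, -1.0]]
force: [-0.7, 0.5, -1.2]
opening: 0.299
```

Gripped: opening 26 mm, weight felt about 1.2 N. I'll carry it over the bay and turn the tube to run along the case's x, so the wide gripper body stays clear of the lid.

Call:
arm_command([
  {"translation":[-0.35,0.27,-0.1],"dr":[0,0,0],"jaw":1},
  {"translation":[-0.7,0.535,-0.1],"dr":[0,0,0],"jaw":1},
  {"translation":[-0.7,0.535,-0.2],"dr":[0,0,0],"jaw":1},
  {"translation":[-0.7,0.535,-0.2],"dr":[0,0,0],"jaw":1},
  {"translation":[-0.7,0.535,-0.2],"dr":[0,0,0],"jaw":1},
  {"translation":[-0.7,0.535,-0.2],"dr":[0,0,0],"jaw":1},
  {"translation":[-0.7,0.535,-0.2],"dr":[0,0,0],"jaw":1},
  {"translation":[-0.7,0.535,0],"dr":[0,0,0],"jaw":1},
  {"translation":[-0.7,0.535,0],"dr":[0,0,0],"jaw":1},
  {"translation":[-0.7,0.535,0],"dr":[0,0,0],"jaw":1},
  {"translation":[-0.7,0.535,0],"dr":[0,0,0],"jaw":1},
  {"translation":[-0.7,0.535,0],"dr":[0,0,0],"jaw":1},
])

```text
time_s: 7.32
position: [0.4908, -0.0255, 0.1553]
tcp_rot: [[0.517, 0.856, -0.004], [0.856, -0.517, 0.001], [-0.001, -0.003, -1.0]]
force: [-0.1, -0.1, -1.6]
opening: 0.298
```

Call:
arm_command([
  {"translation":[-0.4,0.27,0],"dr":[0,0,0.44],"jaw":1},
  {"translation":[0,0,0],"dr":[0,0,1],"jaw":1},
  {"translation":[0,0,0],"dr":[0,0,1],"jaw":1},
  {"translation":[0,0,0],"dr":[0,0,1],"jaw":1},
  {"translation":[0,0,0],"dr":[0,0,1],"jaw":1},
  {"translation":[0,0,0],"dr":[0,0,1],"jaw":1},
  {"translation":[0,0,0],"dr":[0,0,1],"jaw":1},
  {"translation":[0,0,0],"dr":[0,0,1],"jaw":1},
  {"translation":[0,0,0],"dr":[0,0,1],"jaw":1},
  {"translation":[0,0,0],"dr":[0,0,1],"jaw":1},
  {"translation":[0,0,0],"dr":[0,0,1],"jaw":1},
  {"translation":[0,0,0],"dr":[0,0,1],"jaw":1},
])

```text
time_s: 8.32
position: [0.4917, -0.0358, 0.1557]
tcp_rot: [[0.984, -0.177, -0.003], [-0.177, -0.984, 0.001], [-0.003, -0.0, -1.0]]
force: [0.4, -0.0, -0.9]
opening: 0.301
```

Call:
arm_command([
  {"translation":[0,0,0],"dr":[0,0,1],"jaw":1},
  {"translation":[0,0,0],"dr":[0,0,0],"jaw":1},
  {"translation":[0,0,0],"dr":[0,0,0],"jaw":1},
])

```text
time_s: 8.57
position: [0.492, -0.0359, 0.156]
tcp_rot: [[0.963, -0.27, -0.002], [-0.27, -0.963, 0.001], [-0.002, -0.0, -1.0]]
force: [-0.9, -0.6, -1.3]
opening: 0.3
```

```bash
python3 - <<'E'
from h import *
s=read_state();p,d=capture("wrist");C=cloud("wrist",d);np.savez("w2.npz",p=p,d=d,C=C)
print(s["position"],s["joint_positions"]);print(s["tcp_rot"],s["opening"])
cv2.imwrite("pics/w2.png",p[:,:,::-1])
p,d=capture("scene");cv2.imwrite("pics/s2.png",cv2.resize(p[100:240,200:420],(800,509))[:,:,::-1])
E
```

```text
[ 0.492  -0.0359  0.156 ] [-17.1748  26.7554 104.9391  -0.0005  48.4261  88.4957]
[[ 0.9628 -0.2701 -0.002 ]
 [-0.2701 -0.9628  0.0006]
 [-0.0021 -0.     -1.    ]] 0.29970579201582764
```

View pics/w2.png

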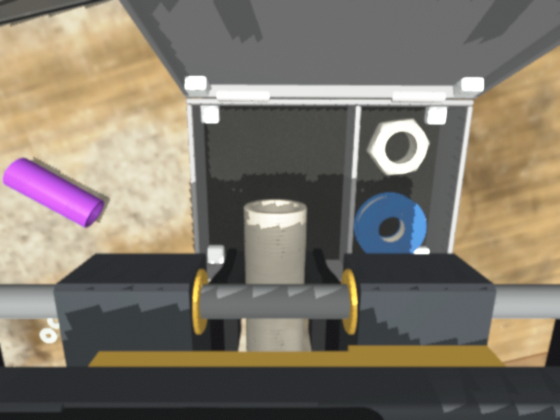

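View pics/s2.png

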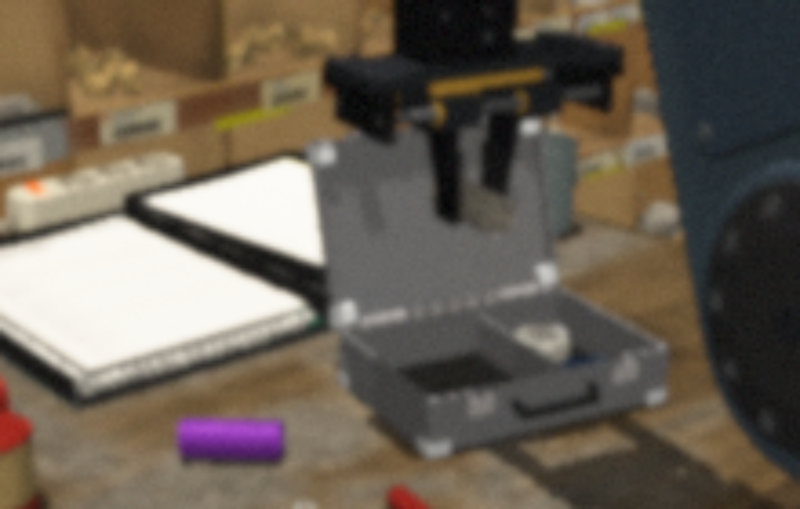

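The wrist view shows the tube level in the jaws. Bay left wall is at about col 195, divider at about col 353, and the hinge line near row 100 runs level, so the yaw is right. I'll check the bay centre from these pixels.

```bash
python3 - <<'E'
from h import *
s=read_state();m=camera_model("wrist");T=np.eye(4);T[:3,:3]=s["tcp_rot"];T[:3,3]=s["position"];T=T@m["mount"];Ki=np.linalg.inv(m["intrinsics"])
def w(u,v,z):
    d=T[:3,:3]@Ki@[u,v,1];return T[:3,3]+d*(z-T[2,3])/d[2]
for nm,u,v,z in [("rimLback",190,106,.045),("rimRback",471,106,.045),("rimL",195,240,.045),("rimR",454,240,.045),("div",354,108,.036),("div2",351,240,.036)]:
    P=w(u,v,z);r=s["tcp_rot"].T@(P-s["position"]);print(nm,P,"tool",r*1000)
C=np.load("w2.npz")["C"]
th=np.radians(-15.8);R=np.array([[np.cos(th),-np.sin(th)],[np.sin(th),np.cos(th)]])
B=(C[...,:2]-[.504,-.0382])@R
q=np.dstack([B,C[...,2:]])
# row profile at row 150 (bay frame), columns
for r in(140,200):
  print(r,[(c,*(q[r,c]*1000).round(0)) for c in list(range(180,216,4))+list(range(340,370,4))+list(range(450,480,4))])
print([(r,*(q[r,280]*1000).round(0)) for r in range(0,190,12)])
E
```

```text
rimLback [0.5835 0.0003 0.045 ] tool [ 78.1967 -59.5349 111.2053]
rimRback [ 0.5308 -0.1872  0.045 ] tool [ 78.0515 135.2617 111.1967]
rimL [0.4896 0.029  0.045 ] tool [-20.0327 -61.7523 111.3379]
rimR [ 0.436  -0.1615  0.045 ] tool [-20.1111 136.0989 111.3291]
div [ 0.551  -0.1107  0.036 ] tool [ 76.9341  56.1346 120.2017]
div2 [ 0.4537 -0.0868  0.036 ] tool [-23.2211  59.4308 120.3368]
140 [(180, np.float64(40.0), np.float64(79.0), np.float64(-0.0)), (184, np.float64(40.0), np.float64(76.0), np.float64(-1.0)), (188, np.float64(40.0), np.float64(72.0), np.float64(-1.0)), (192, np.float64(43.0), np.float64(59.0), np.float64(45.0)), (196, np.float64(42.0), np.float64(58.0), np.float64(34.0)), (200, np.float64(41.0), np.float64(58.0), np.float64(21.0)), (204, np.float64(40.0), np.float64(58.0), np.float64(3.0)), (208, np.float64(40.0), np.float64(55.0), np.float64(3.0)), (212, np.float64(40.0), np.float64(52.0), np.float64(3.0)), (340, np.float64(40.0), np.float64(-54.0), np.float64(3.0)), (344, np.float64(40.0), np.float64(-57.0), np.float64(3.0)), (348, np.float64(41.0), np.float64(-
[... 2663 characters left out ...]
.0), np.float64(-3.0), np.float64(97.0)), (60, np.float64(91.0), np.float64(-3.0), np.float64(81.0)), (72, np.float64(86.0), np.float64(-3.0), np.float64(66.0)), (84, np.float64(80.0), np.float64(-4.0), np.float64(47.0)), (96, np.float64(72.0), np.float64(-4.0), np.float64(49.0)), (108, np.float64(65.0), np.float64(-4.0), np.float64(4.0)), (120, np.float64(56.0), np.float64(-4.0), np.float64(4.0)), (132, np.float64(46.0), np.float64(-4.0), np.float64(3.0)), (144, np.float64(37.0), np.float64(-4.0), np.float64(2.0)), (156, np.float64(27.0), np.float64(-4.0), np.float64(3.0)), (168, np.float64(17.0), np.float64(-5.0), np.float64(3.0)), (180, np.float64(7.0), np.float64(-5.0), np.float64(3.0))]
```

The bay walls come out at y = ±58 mm, x = +66 mm, floor at 4 mm, which matches the description. The TCP is at bay (-12, -1) mm. Descending.

Call:
arm_command([
  {"translation":[0,0,0.4],"dr":[0,0,0],"jaw":1},
  {"translation":[0,0,0.8],"dr":[0,0,0],"jaw":1},
  {"translation":[0,0,0.8],"dr":[0,0,0],"jaw":1},
  {"translation":[0,0,0.8],"dr":[0,0,0],"jaw":1},
  {"translation":[0,0,0.8],"dr":[0,0,0],"jaw":1},
  {"translation":[0,0,0.8],"dr":[0,0,0],"jaw":1},
  {"translation":[0,0,0.5],"dr":[0,0,0],"jaw":1},
  {"translation":[0,0,0.3],"dr":[0,0,0],"jaw":1},
  {"translation":[0,0,0.2],"dr":[0,0,0],"jaw":1},
  {"translation":[0,0,0.1],"dr":[0,0,0],"jaw":1},
  {"translation":[0,0,0],"dr":[0,0,0],"jaw":1},
  {"translation":[0,0,0],"dr":[0,0,0],"jaw":1},
])

```text
time_s: 9.67
position: [0.4933, -0.0361, 0.0198]
tcp_rot: [[0.962, -0.271, 0.001], [-0.271, -0.962, -0.0], [0.001, 0.0, -1.0]]
force: [-0.3, -0.4, -0.8]
opening: 0.301
```

Call:
arm_command([
  {"translation":[0,0,0.04],"dr":[0,0,0],"jaw":1},
  {"translation":[0,0,0.04],"dr":[0,0,0],"jaw":1},
  {"translation":[0,0,0.03],"dr":[0,0,0],"jaw":1},
  {"translation":[0,0,0],"dr":[0,0,0],"jaw":1},
  {"translation":[0,0,0],"dr":[0,0,0],"jaw":1},
])

```text
time_s: 10.08
position: [0.4929, -0.036, 0.0167]
tcp_rot: [[0.962, -0.271, 0.0], [-0.271, -0.962, -0.0], [0.0, 0.0, -1.0]]
force: [0.6, 0.6, -1.6]
opening: 0.3
```

Call:
arm_command([
  {"translation":[0,0,0.03],"dr":[0,0,0],"jaw":1},
  {"translation":[0,0,0],"dr":[0,0,0],"jaw":1},
  {"translation":[0,0,0],"dr":[0,0,0],"jaw":1},
])

```text
time_s: 10.33
position: [0.4929, -0.036, 0.0158]
tcp_rot: [[0.962, -0.271, 0.0], [-0.271, -0.962, -0.0], [0.0, -0.0, -1.0]]
force: [0.5, -0.4, -1.2]
opening: 0.297
```

Call:
arm_command([
  {"translation":[0,0,0.02],"dr":[0,0,0],"jaw":1},
  {"translation":[0,0,0.02],"dr":[0,0,0],"jaw":1},
  {"translation":[0,0,0],"dr":[0,0,0],"jaw":1},
  {"translation":[0,0,0],"dr":[0,0,0],"jaw":1},
])

```text
time_s: 10.67
position: [0.4929, -0.036, 0.0157]
tcp_rot: [[0.962, -0.271, 0.001], [-0.271, -0.962, -0.0], [0.001, 0.0, -1.0]]
force: [-0.9, 0.5, 7.6]
opening: 0.297
```

It has contacted the floor at 7.6 N. I'll release with a partial opening, clear of the walls, and retreat upward.

Call:
arm_command([
  {"translation":[0,0,-0.02],"dr":[0,0,0],"jaw":0.6},
  {"translation":[0,0,0],"dr":[0,0,0],"jaw":0.45},
  {"translation":[0,0,0],"dr":[0,0,0],"jaw":0.45},
  {"translation":[0,0,0],"dr":[0,0,0],"jaw":0.45},
  {"translation":[0,0,0],"dr":[0,0,0],"jaw":0.45},
  {"translation":[0,0,0],"dr":[0,0,0],"jaw":0.45},
])

```text
time_s: 11.17
position: [0.4927, -0.0359, 0.0151]
tcp_rot: [[0.962, -0.271, -0.0], [-0.271, -0.962, 0.0], [-0.0, -0.0, -1.0]]
force: [-0.4, -0.3, -0.2]
opening: 0.539
```

Call:
arm_command([
  {"translation":[0,0,-0.2],"dr":[0,0,0],"jaw":0.45},
  {"translation":[0,0,-0.5],"dr":[0,0,0],"jaw":0.45},
  {"translation":[0,0,-1],"dr":[0,0,0],"jaw":0.45},
  {"translation":[0,0,-1],"dr":[0,0,0],"jaw":0.45},
  {"translation":[0,0,-1],"dr":[0,0,0],"jaw":1},
  {"translation":[0,0,-1],"dr":[0,0,0],"jaw":1},
  {"translation":[0,0,-1],"dr":[0,0,0],"jaw":1},
  {"translation":[0,0,-1],"dr":[0,0,0],"jaw":1},
  {"translation":[0,0,-1],"dr":[0,0,0],"jaw":1},
  {"translation":[0,0,-1],"dr":[0,0,0],"jaw":1},
  {"translation":[0,0,-0.5],"dr":[0,0,0],"jaw":1},
  {"translation":[0,0,0],"dr":[0,0,0],"jaw":1},
])

```text
time_s: 12.17
position: [0.4945, -0.0364, 0.2486]
tcp_rot: [[0.962, -0.271, 0.007], [-0.271, -0.962, -0.002], [0.007, 0.0, -1.0]]
force: [0.8, -0.3, -0.2]
opening: 0.048
```

```bash
python3 - <<'E'
from h import *
s=read_state();p,d=capture("wrist");C=cloud("wrist",d)
print(s["position"],s["joint_positions"],s["opening"])
cv2.imwrite("pics/w3.png",p[:,:,::-1])
th=np.radians(-15.8);R=np.array([[np.cos(th),-np.sin(th)],[np.sin(th),np.cos(th)]])
q=np.dstack([(C[...,:2]-[.504,-.0382])@R,C[...,2:]])*1000
m=(abs(q[...,0])<60)&(abs(q[...,1])<52)&(q[...,2]>10)&(q[...,2]<60)
n,l,st,ce=cv2.connectedComponentsWithStats(m.astype(np.uint8))
for i in range(1,n):
    if st[i,4]>200: Q=q[l==i];print(st[i],cv2.minAreaRect(Q[:,:2].astype(np.float32)),np.percentile(Q[:,2],[50,99]))
m=(q[...,0]>66)&(q[...,0]<140)&(abs(q[...,1])<60)&(q[...,2]>60)&(q[...,2]<200)
Q=q[m];f=np.polyfit(Q[:,2],Q[:,0],1);print("lid deg",90+np.degrees(np.arctan(f[0])),Q[:,2].max(),np.percentile(Q[:,0],99.))
E
```

```text
[ 0.4945 -0.0364  0.2486] [-17.1453  18.7541  99.294    0.0037  61.527   88.5964] 0.04828061746981839
[ 270  156   25   68 1636] ((-13.983612060546875, -7.929964065551758), (25.7930850982666, 70.46756744384766), 89.8332290649414) [26.2336 29.1577]
lid deg 104.91213303646194 182.5869916278234 121.240680125996
```

View pics/w3.png

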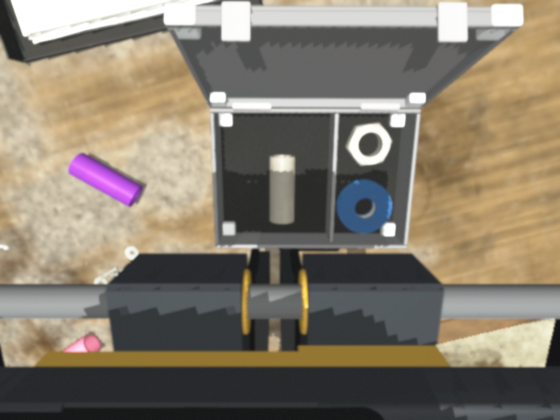

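The tube lies flat at bay (-14,-8) mm, aligned, with its top about 30 mm up, so it's below the 45 mm rim. The lid measures 105°. I'll go over and behind the lid with the fingers closed.

Call:
arm_command([
  {"translation":[0.4,0.1,0],"dr":[0,0,0],"jaw":1},
  {"translation":[1,0.24,0],"dr":[0,0,0],"jaw":1},
  {"translation":[1,0.24,0],"dr":[0,0,0],"jaw":1},
  {"translation":[1,0.23,0],"dr":[0,0,0],"jaw":1},
  {"translation":[1,0.23,0],"dr":[0,0,0],"jaw":1},
  {"translation":[1,0.23,0],"dr":[0,0,0],"jaw":1},
  {"translation":[1,0.23,0],"dr":[0,0,0],"jaw":1},
  {"translation":[0,0,0.2],"dr":[0,0,0],"jaw":1},
  {"translation":[0,0,0],"dr":[0,0,0],"jaw":1},
])

```text
time_s: 12.97
position: [0.6364, -0.1162, 0.2366]
tcp_rot: [[0.962, -0.272, -0.005], [-0.272, -0.962, 0.002], [-0.005, -0.0, -1.0]]
force: [-1.0, 0.6, -0.7]
opening: 0.004
```

```bash
cat > where.py <<'E'
from h import *
s=read_state();th=np.radians(-15.8);R=np.array([[np.cos(th),-np.sin(th)],[np.sin(th),np.cos(th)]])
print("t",s["time_s"],"bay xy mm",(s["position"][:2]-[.504,-.0382])@R*1000,"tip z",(s["position"][2]-.008)*1000,"F",s["force"],s["opening"])
E
python3 where.py
```

```text
t 12.9667 bay xy mm [148.6238 -38.992 ] tip z 228.64657011176558 F [-0.9883  0.5767 -0.6857] 0.0042090633468803065
```

Call:
arm_command([
  {"translation":[0,0,0.5],"dr":[0,0,0],"jaw":1},
  {"translation":[0,0,0.8],"dr":[0,0,0],"jaw":1},
  {"translation":[0,0,0.8],"dr":[0,0,0],"jaw":1},
  {"translation":[0,0,0.5],"dr":[0,0,0],"jaw":1},
  {"translation":[0,0,0.15],"dr":[0,0,0],"jaw":1},
  {"translation":[0,0,0],"dr":[0,0,0],"jaw":1},
  {"translation":[0,0,0],"dr":[0,0,0],"jaw":1},
])

```text
time_s: 13.55
position: [0.6363, -0.1152, 0.1714]
tcp_rot: [[0.963, -0.271, -0.001], [-0.271, -0.963, 0.0], [-0.001, -0.0, -1.0]]
force: [-0.4, -0.5, -0.0]
opening: 0.006
```

Call:
arm_command([
  {"translation":[-0.2,0,0],"dr":[0,0,0],"jaw":1},
  {"translation":[-0.2,0,0],"dr":[0,0,0],"jaw":1},
  {"translation":[-0.2,0,0],"dr":[0,0,0],"jaw":1},
  {"translation":[-0.2,0,0],"dr":[0,0,0],"jaw":1},
  {"translation":[-0.2,0,0],"dr":[0,0,0],"jaw":1},
  {"translation":[-0.2,0,0],"dr":[0,0,0],"jaw":1},
  {"translation":[-0.2,0,0],"dr":[0,0,0],"jaw":1},
  {"translation":[-0.2,0,0],"dr":[0,0,0],"jaw":1},
  {"translation":[-0.2,0,0],"dr":[0,0,0],"jaw":1},
  {"translation":[-0.2,0,0],"dr":[0,0,0],"jaw":1},
  {"translation":[-0.2,0,0],"dr":[0,0,0],"jaw":1},
])

```text
time_s: 14.47
position: [0.5828, -0.1003, 0.1713]
tcp_rot: [[0.962, -0.271, -0.001], [-0.271, -0.962, 0.0], [-0.001, -0.0, -1.0]]
force: [1.5, -1.3, 1.8]
opening: 0.008
```

```bash
python3 where.py; python3 - <<'E'
from h import *
p,d=capture("scene");cv2.imwrite("pics/s4.png",cv2.resize(p[80:240,200:420],(800,582))[:,:,::-1])
E
```

```text
t 14.4667 bay xy mm [ 92.7613 -38.2543] tip z 163.3170344693381 F [ 1.49   -1.2658  1.7504] 0.008471050055955522
```

View pics/s4.png

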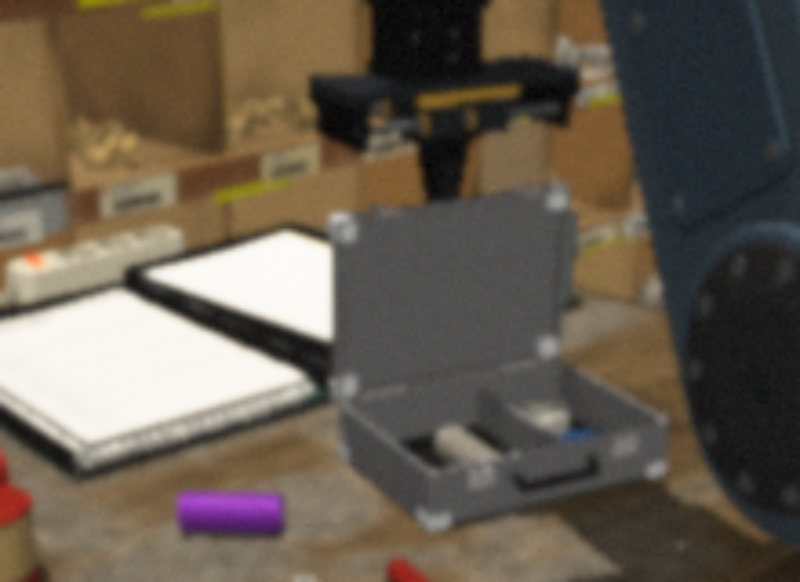

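The lid is upright with the fingertips behind it near its free edge (scene crop (440,190)), and the force is about 2 N. I'll follow the lid's arc to 60°.

Call:
arm_command([
  {"translation":[-0.21,0,0.03],"dr":[0,0,0],"jaw":1},
  {"translation":[-0.21,0,0.03],"dr":[0,0,0],"jaw":1},
  {"translation":[-0.21,0,0.03],"dr":[0,0,0],"jaw":1},
  {"translation":[-0.21,0,0.03],"dr":[0,0,0],"jaw":1},
  {"translation":[-0.21,0,0.03],"dr":[0,0,0],"jaw":1},
  {"translation":[-0.2,0,0.03],"dr":[0,0,0],"jaw":1},
  {"translation":[-0.19,0,0.06],"dr":[0,0,0],"jaw":1},
  {"translation":[-0.19,0,0.06],"dr":[0,0,0],"jaw":1},
  {"translation":[-0.19,0,0.06],"dr":[0,0,0],"jaw":1},
  {"translation":[-0.19,0,0.06],"dr":[0,0,0],"jaw":1},
  {"translation":[-0.19,0,0.06],"dr":[0,0,0],"jaw":1},
  {"translation":[-0.19,0,0.06],"dr":[0,0,0],"jaw":1},
])

```text
time_s: 15.52
position: [0.5257, -0.0841, 0.1576]
tcp_rot: [[0.962, -0.272, -0.0], [-0.272, -0.962, 0.0], [-0.0, -0.0, -1.0]]
force: [2.0, 0.3, -0.2]
opening: 0.004
```

```bash
python3 where.py; python3 - <<'E'
from h import *
p,d=capture("scene");cv2.imwrite("pics/s5.png",cv2.resize(p[80:240,200:420],(800,582))[:,:,::-1])
E
```

```text
t 15.5167 bay xy mm [ 33.3545 -38.3081] tip z 149.62433701982602 F [ 2.0013  0.2844 -0.2026] 0.004403564056505133
```

View pics/s5.png

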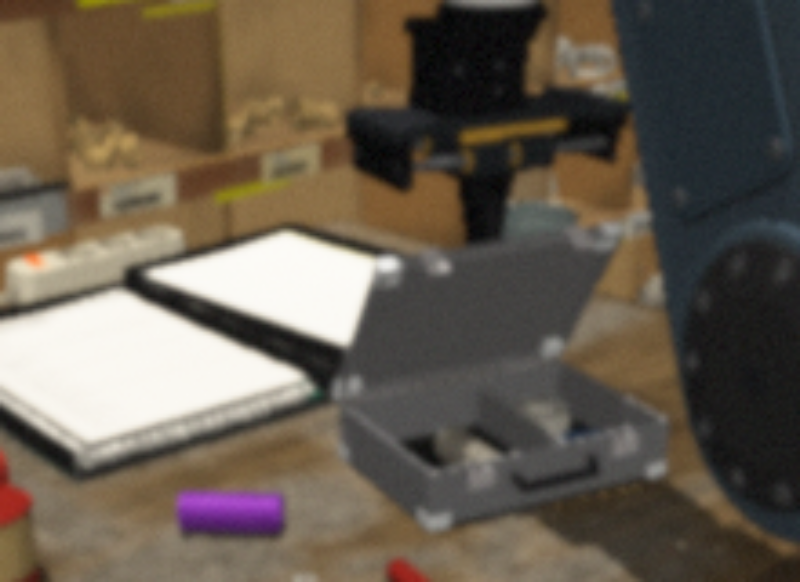

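The lid is at about 60°, with the fingers on its outer face (480,230) and the tube still in its bay. Continuing.

Call:
arm_command([
  {"translation":[-0.17,0,0.1],"dr":[0,0,0],"jaw":1},
  {"translation":[-0.17,0,0.1],"dr":[0,0,0],"jaw":1},
  {"translation":[-0.17,0,0.1],"dr":[0,0,0],"jaw":1},
  {"translation":[-0.17,0,0.1],"dr":[0,0,0],"jaw":1},
  {"translation":[-0.17,0,0.1],"dr":[0,0,0],"jaw":1},
  {"translation":[-0.17,0,0.1],"dr":[0,0,0],"jaw":1},
  {"translation":[-0.14,0,0.15],"dr":[0,0,0],"jaw":1},
  {"translation":[-0.14,0,0.15],"dr":[0,0,0],"jaw":1},
  {"translation":[-0.14,0,0.15],"dr":[0,0,0],"jaw":1},
  {"translation":[-0.14,0,0.15],"dr":[0,0,0],"jaw":1},
  {"translation":[-0.14,0,0.15],"dr":[0,0,0],"jaw":1},
  {"translation":[-0.14,0,0.15],"dr":[0,0,0],"jaw":1},
])

```text
time_s: 16.57
position: [0.4812, -0.0716, 0.1201]
tcp_rot: [[0.962, -0.272, 0.0], [-0.272, -0.962, -0.0], [0.0, -0.0, -1.0]]
force: [0.3, -0.5, 0.7]
opening: 0.002
```

Call:
arm_command([
  {"translation":[-0.1,0,0.18],"dr":[0,0,0],"jaw":1},
  {"translation":[-0.1,0,0.18],"dr":[0,0,0],"jaw":1},
  {"translation":[-0.1,0,0.18],"dr":[0,0,0],"jaw":1},
  {"translation":[-0.1,0,0.18],"dr":[0,0,0],"jaw":1},
  {"translation":[-0.1,0,0.18],"dr":[0,0,0],"jaw":1},
  {"translation":[-0.1,0,0.18],"dr":[0,0,0],"jaw":1},
])

```text
time_s: 17.07
position: [0.4672, -0.0678, 0.0931]
tcp_rot: [[0.962, -0.272, 0.001], [-0.272, -0.962, -0.0], [0.001, 0.0, -1.0]]
force: [0.9, -0.5, 0.2]
opening: 0.005
```

```bash
python3 where.py; python3 - <<'E'
from h import *
p,d=capture("scene");cv2.imwrite("pics/s6.png",cv2.resize(p[80:240,200:420],(800,582))[:,:,::-1])
E
```

```text
t 17.0667 bay xy mm [-27.3203 -38.4503] tip z 85.09670423139836 F [ 0.9164 -0.4855  0.2397] 0.004699366459302541
```

View pics/s6.png

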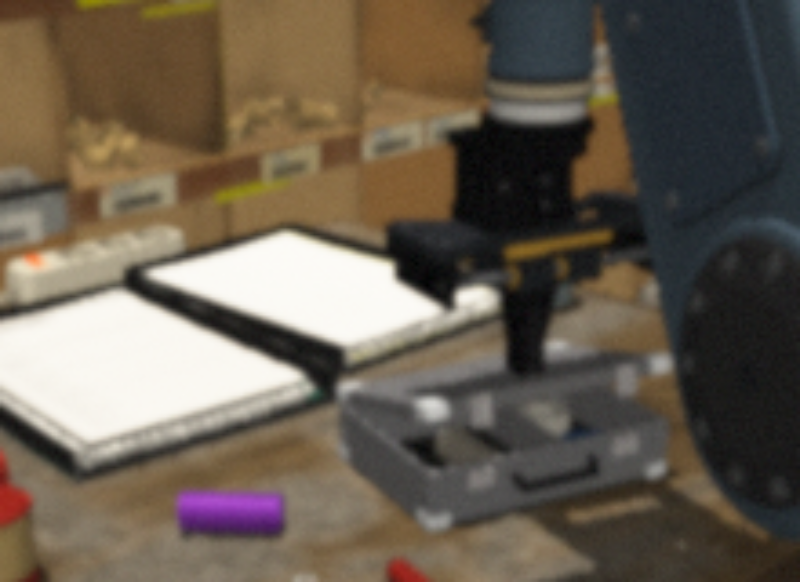

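The lid is at about 15°. Pressing the last part down slowly.

Call:
arm_command([
  {"translation":[-0.05,0,0.18],"dr":[0,0,0],"jaw":1},
  {"translation":[-0.05,0,0.18],"dr":[0,0,0],"jaw":1},
  {"translation":[-0.05,0,0.18],"dr":[0,0,0],"jaw":1},
  {"translation":[-0.05,0,0.18],"dr":[0,0,0],"jaw":1},
  {"translation":[-0.03,0,0.15],"dr":[0,0,0],"jaw":1},
  {"translation":[0,0,0.1],"dr":[0,0,0],"jaw":1},
  {"translation":[0,0,0.08],"dr":[0,0,0],"jaw":1},
  {"translation":[0,0,0.04],"dr":[0,0,0],"jaw":1},
  {"translation":[0,0,0],"dr":[0,0,0],"jaw":1},
  {"translation":[0,0,0],"dr":[0,0,0],"jaw":1},
])

```text
time_s: 17.95
position: [0.4617, -0.0661, 0.0663]
tcp_rot: [[0.962, -0.272, 0.0], [-0.272, -0.962, -0.0], [0.0, -0.0, -1.0]]
force: [0.5, 0.1, -0.4]
opening: 0.008
```

```bash
python3 where.py
```

```text
t 17.95 bay xy mm [-33.1395 -38.3963] tip z 58.287715288009096 F [ 0.5291  0.0594 -0.429 ] 0.007501215380627536
```

Call:
arm_command([
  {"translation":[0,0,0.04],"dr":[0,0,0],"jaw":1},
  {"translation":[0,0,0.04],"dr":[0,0,0],"jaw":1},
  {"translation":[0,0,0],"dr":[0,0,0],"jaw":1},
])

```text
time_s: 18.2
position: [0.4618, -0.0662, 0.0653]
tcp_rot: [[0.962, -0.271, 0.001], [-0.271, -0.962, -0.0], [0.001, 0.0, -1.0]]
force: [-0.8, 0.4, 9.2]
opening: 0.005
```

Call:
arm_command([
  {"translation":[0,0,0.03],"dr":[0,0,0],"jaw":1},
  {"translation":[0,0,0],"dr":[0,0,0],"jaw":1},
  {"translation":[0,0,0],"dr":[0,0,0],"jaw":1},
])

```text
time_s: 18.45
position: [0.4618, -0.0662, 0.0652]
tcp_rot: [[0.962, -0.271, 0.002], [-0.271, -0.962, -0.001], [0.002, 0.0, -1.0]]
force: [-2.1, 0.6, 15.7]
opening: 0.005
```

It stopped hard at tip z = 57.2 mm against the 57 mm expected for shut, at 15.7 N. Retreating and checking.

Call:
arm_command([
  {"translation":[0,0,-0.1],"dr":[0,0,0],"jaw":1},
  {"translation":[0,0,-0.5],"dr":[0,0,0],"jaw":1},
  {"translation":[0,0,-1],"dr":[0,0,0],"jaw":1},
  {"translation":[0,0,-1],"dr":[0,0,0],"jaw":1},
  {"translation":[0,0,-1],"dr":[0,0,0],"jaw":1},
  {"translation":[0,0,-1],"dr":[0,0,0],"jaw":1},
  {"translation":[0,0,-1],"dr":[0,0,0],"jaw":1},
  {"translation":[0,0,-1],"dr":[0,0,0],"jaw":1},
  {"translation":[0,0,-0.5],"dr":[0,0,0],"jaw":1},
  {"translation":[0,0,0],"dr":[0,0,0],"jaw":1},
  {"translation":[0,0,0],"dr":[0,0,0],"jaw":1},
  {"translation":[0,0,0],"dr":[0,0,0],"jaw":1},
])

```text
time_s: 19.45
position: [0.4606, -0.0658, 0.2401]
tcp_rot: [[0.962, -0.272, -0.002], [-0.272, -0.962, 0.001], [-0.002, -0.0, -1.0]]
force: [-0.8, -0.9, -0.6]
opening: 0.003
```

```bash
python3 where.py; python3 - <<'E'
from h import *
p,d=capture("wrist");C=cloud("wrist",d)
p2,d2=capture("scene")
a=cv2.resize(p2[100:240,240:420],(400,311));b=cv2.resize(p,(400,300));cv2.imwrite("pics/f.png",np.hstack([a[:300],b])[:,:,::-1])
th=np.radians(-15.8);R=np.array([[np.cos(th),-np.sin(th)],[np.sin(th),np.cos(th)]])
q=np.dstack([(C[...,:2]-[.504,-.0382])@R,C[...,2:]])*1000
m=(abs(q[...,0])<60)&(q[...,1]<50)&(q[...,1]>-125)&(q[...,2]>20)&(q[...,2]<110)
Q=q[m];f,res,*_=np.linalg.lstsq(np.c_[Q[:,:2],np.ones(len(Q))],Q[:,2],rcond=None);print("lid plane",f,len(Q),Q[:,0].min(),"tilt deg",np.degrees(f[0]))
E
```

```text
t 19.45 bay xy mm [-34.2524 -38.3382] tip z 232.08258524063828 F [-0.8191 -0.9349 -0.6381] 0.0026475334721204015
lid plane [-0.0008  0.0011 55.9941] 25247 -59.99941603718409 tilt deg -0.04495243148248982
```

View pics/f.png

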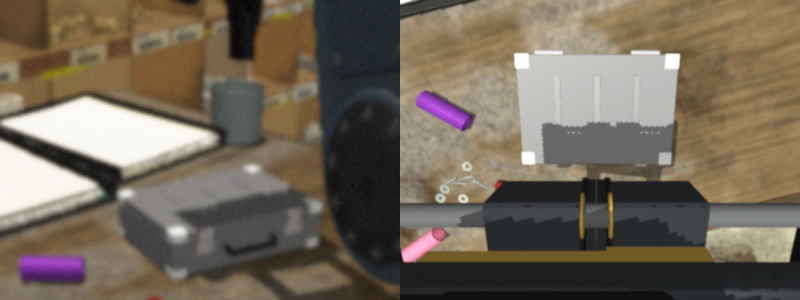

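Both views show the lid fully shut. The plane fit gives 56 mm height and 0.04° tilt, and the robot is well clear. Handing in.

```bash
python3 -c "
from rig import *
print(hand_in())"
```

```text
the job is handed in; nothing more can be done
None
```

The grey nipple is packed flat in the empty larger compartment, the lid is closed, and the job was handed in at about 19.6 s of the 61 s allowed.

- **Nipple:** I gripped the grey tube across its middle and lowered it until it touched the bay floor at 7.6 N. I then released it with a partial opening. A check before closing showed it flat and aligned about 14 mm toward the front and 8 mm toward the divider from the bay centre. Its top was about 30 mm above the bench, under the 45 mm rim.
- **Lid:** I swung it over from behind with the closed fingers and pressed it until it stopped at 57.2 mm (57 mm expected), with a peak reading of 15.7 N.
- **Last check:** From above, the lid measures level (0.04° tilt) at about 56 mm high. The arm stands about 17 cm clear of it.

No check failed. Depth readings ran about 1 mm low against the given heights, which is within the stated calibration.

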